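# Put the kettle on at the transfer bench

## Robot

A 6-joint arm with a two-finger parallel gripper is mounted at the origin on the work surface. World frame = base frame: x ahead of the robot, y to its left, z up, the work surface at z = 0. Lengths are in mm, angles in rad, forces in N, time in s.
With the tool pointing down it reaches from about 300 to 875 mm from the base axis. Payload 6.4 kg.
Tool frame: the origin (TCP) lies at the very end of the fingers, on their centre line; the grasp point (between the pads) lies 19 mm behind it; z points along the fingers, y is the line along which they close (so a half turn about z gives the same grasp; the last joint's range is limited). The gripper opens to 85 mm and grips with 20 to 120 N. Pads are 22 mm wide; open, the fingers measure 114 mm over their backs; the gripper's body (76 mm by 85 mm) begins 54 mm behind the grasp point. The pads swing forward as they close: fully open they stand 13 mm farther back than shut.
Start: joints at [-1.404, 0.181, 1.607, -0, 1.354, -0.206], TCP at [209.446, -535.512, 231.288] pointing down, gripper open.
Joint ranges: [-2.99, 2.99], [-0.89, 2.07], [0.3, 2.58], [-1.14, 4.28], [0, 2.63], [-3.12, 3.12]. Speed limits (rad/s): [2.57, 2.57, 3.01, 3.14, 3.14, 3.14].

## Interface

Orientations are given as a unit quaternion [w, x, y, z].
In Python, from station import robot gives the robot as it stands.
- The arm moves only by the tool servo_tool, never from a script. Its arguments are lists of equal length, an entry for each row: "delta_pos": the shift along the tool's x, y, z normalised to -1 to 1, where 1 is 30 mm, a list of three; "dr": the turn, a rotation vector about the tool's x, y, z normalised to -1 to 1, where 1 is 0.12 rad, a list of three; "gripper": the closure, from 0 (fully open) to 1 (shut). In form: {"delta_pos": [[dx, dy, dz], ...], "dr": [[rx, ry, rz], ...], "gripper": [gripper, ...]}. A call has 1 to 10 rows; each row shifts and turns the commanded pose from where the row before left it, along the tool's axes as they then stand; what a row does not reach is not made up. A row lasts 1/12 s, in which the tool goes at most 41.7 mm and 7.16 degrees, less where a joint would pass 70% of its speed; a pose out of reach is approached as far as the arm can. A call with a number of a shift or a turn outside -1 to 1 is refused whole. A call with a gripper value outside its range is refused whole. The fingers move at their own pace and stop on an object; the grip force is fixed at half the most. Time passes only in rows, so rows that do not move let the fingers close. It gives the time, the measured TCP pose, the force, the opening and the grip force at its end, in the units of the state.
- robot.get_obs(): the state, without advancing time (a new reading comes with each control period).
- robot.read_camera(name): name is "scene" or "top" or "wrist"; returns (picture, depth): 384x512x3 uint8, red, green, blue; 384x512 float32, mm along the optical axis (not along the pixel's ray), 0 where there is no reading.
- robot.calibration(name): a dict with "fx", "fy", "cx", "cy" (pixels), "distortion" ([k1, k2, p1, p2, k3] as OpenCV has them; the pictures are not rectified), "R" (3x3) and "t" (3): a world point X has camera coordinates R X + t; the wrist camera has in their place "hand_eye" (4x4, takes a point from camera to tool coordinates, whose origin is the TCP and whose axes are the flange's). Camera axes: x right, y down, z forward; pixel columns grow to the right and rows downward; lengths in mm; the calibration is good to about 2 mm. A picture is of the moment at which its call begins: read the wrist's pose just before it. calibration takes no time and is no camera call.
- robot.sign_off(): hands the job in; it is judged then, once.
The state is a dict: "time_s": time; "joint_positions": joint angles; "joint_velocities": joint speeds; "joint_efforts": joint torques, N m; "tcp_pos": TCP position; "tcp_rot": TCP orientation; "force": force on the tool from outside, world axes, zero at the start; "wrist_torque": the same for the moment, N m; "gripper_width": finger opening in mm; "grip_force": force on a finger pad.
Only numpy, scipy, OpenCV 4.12 (cv2) and the standard library are available. Lean on these libraries where they do the work, as an engineer would, in place of code of your own. Each camera call takes 0.05 s, during which the arm holds its last target. There are 200 camera calls.

## Task

Warm water is needed for soaking the next transfers, so put the kettle on: with your fingertips gently push its standing lid over and down until it is fully shut, then press the switch paddle at the foot of its handle all the way down and leave it on. Only push and press, do not pick anything up: the kettle stays standing in place on its power base and the mugs around it are left where they are.

Things in the scene. Friction and masses are not known exactly. Their poses are not given: they have to be found in the camera images.
- kettle: White plastic 1-litre jug kettle standing on its power base, about 1.7 kg (0.85 to 1.25 times that). Origin: centre of its underside, 16 mm above the table; z is up, +x points to the pouring lip, -x to the handle. The jug is round: radius 71 mm at the foot, 60 mm at the rim, rim 175 mm above the origin; pouring lip out to 90 mm in +x.
- kettle_handle (a point): Middle of the outer face of the kettle's C-shaped handle: 114 mm from the kettle's axis on its -x side, 120 mm above the kettle's origin. The handle, 19 mm thick and 28 mm wide, runs in the plane y = 0 from 40 to 174 mm above the origin.
- kettle_base: Low round grey power base, radius 82 mm, fixed to the table; its top plate is 16 mm above the table, with a central boss (radius 50 mm, 9 mm high) in the hollow foot of the kettle, with about 11 mm of play. Origin: centre of its underside.
- kettle_lid (a joint): Lid angle about its hinge, rad: 0 = flat and fully shut (hard stop), grows as it opens, 1.57 = standing upright, over 1.57 = leaning back over the handle, 1.95 = fully open stop. Starts between 1.35 and 1.85. The hinge is stiff (0.06 N m): the lid stays at any angle and must be pushed all the way down; about 1 N at its edge moves it.
- lid_hinge (a point): Middle of the lid's hinge axis: 58 mm from the kettle's axis on the handle (-x) side, 181 mm above the kettle's origin (197 mm above the table). The axis is parallel to the kettle's y axis. A housing 50 mm wide holds it; the handle starts just below.
- lid_tab (a point): Upper face of the thumb tab at the lid's free edge, 116 mm from the hinge axis. The lid is a white disc of radius 53 mm, 9 mm thick, centred 56 mm from the hinge axis; its outer face (up when shut) is a flat dome, 9 mm above the hinge axis at most; the tab, 30 mm wide, ends 121 mm from the hinge axis. Shut, the tab lies over the pouring lip.
- kettle_switch (a joint): Angle of the switch paddle, rad: 0 = up (off, as at the start), 0.36 = all the way down (on, a hard stop). The paddle stays where it is put; about 3 N on its end presses it down.
- switch_pad (a point): Top of the switch paddle near its outer end: a grey paddle 26 mm wide, sticking out from the foot of the handle (kettle -x side). At the start 132 mm from the kettle's axis, 66 mm above the table, 34 mm out from its pivot, 6 mm from its end; goes down 12 mm. Only 18 mm farther out than the handle above it: lean the hand outwards by 25 to 35 degrees to clear the handle.
- mug0: White ceramic mug, radius 40 mm, height 95 mm, with a handle, standing beside the kettle, to its right. Origin: centre of its underside. Leave alone.
- mug1: White ceramic mug like mug0, standing beyond the kettle. Leave alone.
- mug2: White ceramic mug like mug0, standing to the right of the kettle. Leave alone.
- tall_mug: Taller white mug, radius 41 mm, height 130 mm, standing to the right of the kettle. Origin: centre of its underside. Leave alone.
There are look-alikes about, which are no part of the job. What is shaped like the kettle_base but purple, turquoise or yellow is not meant.

How it is judged (in metres and radians):
On the way, in this order (a step that is already met when the one before it is completed fails the run):
1. the lid is pushed fully shut while the switch is still off (value of joint kettle_lid below 0.06 rad and value of joint kettle_switch below 0.15 rad), for 0.2 s.
2. the switch paddle is pressed all the way down (value of joint kettle_switch above 0.29 rad), for 0.2 s.
At the end, for the whole second after the job is handed in: Lid shut to within 0.06 rad (7 mm at its edge), switch paddle down beyond 0.29 of 0.36 rad, kettle at rest, upright within 0.05 rad and within 15 mm of the centre of its power base (value of joint kettle_lid below 0.06 rad and value of joint kettle_switch above 0.29 rad and horizontal distance between kettle and kettle_base below 0.015 m and angle between kettle's own z axis and vertical below 0.05 rad and linear speed of kettle below 0.02 m/s); the robot touches nothing.
It fails at once if the kettle is lifted off its base (z of kettle in the frame of kettle_base above 0.028 m).
It fails at once if the kettle is tipped by more than 0.2 rad (angle between kettle's own z axis and vertical above 0.2 rad).
It fails at once if the kettle is shoved more than 20 mm (distance of kettle from where it was at the start of the episode above 0.02 m).
It fails at once if the fingers press or squeeze the kettle with more than 35 N (contact force between the fingers and kettle above 35 N).
It fails at once if a mug is moved more than 20 mm, lifted or knocked over (distance of any of mug0, mug1, mug2, tall_mug from where it was at the start of the episode above 0.02 m).
It also fails if it takes over 43 s, if anything falls off the work surface, if the arm or the gripper's body presses on something with over 40 N, if the wrist force passes 120 N, or if a joint passes its speed limit or range.

## Working session

There is one attempt and no reset: what is moved stays moved. The work goes in short steps, Python scripts to look and compute and a tool call to move; the robot and the scene stay as the last step left them, time stands still between calls to the robot, and variables do not carry over. Pictures are saved under pics/ and viewed, at most 10 in all, crops included, and the job is handed in when it is done.

Besides the shell and the picture viewer there is one more tool, called after ">>>" by a JSON object that holds its "op" and its "data", one argument or row to a line. servo_tool: Moves the arm, as the interface text tells. Scaled input: -1 to 1 covers 30 mm each way for a shift and 0.12 rad each way for a turn. Its arguments: {"type":"object","properties":{"delta_pos":{"type":"array","items":{"type":"array","items":{"type":"number","minimum":-1,"maximum":1}}},"dr":{"type":"array","items":{"type":"array","items":{"type":"number","minimum":-1,"maximum":1}}},"gripper":{"type":"array","items":{"type":"number"}}},"required":["delta_pos","dr","gripper"]}

```bash
mkdir -p pics; ls
cat > h.py <<'E'
import numpy as np, cv2
from station import robot
def cam(n):
    im,d=robot.read_camera(n); c=robot.calibration(n); return im,d,c
def pts(d,c):
    h,w=d.shape; K=np.array([[c['fx'],0,c['cx']],[0,c['fy'],c['cy']],[0,0,1]])
    u,v=np.meshgrid(np.arange(w),np.arange(h))
    p=cv2.undistortPoints(np.stack([u,v],-1).reshape(-1,1,2).astype(np.float64),K,np.array(c['distortion'])).reshape(h,w,2)
    X=np.dstack([p,np.ones((h,w))])*d[...,None]
    return (X-np.array(c['t']))@np.array(c['R'])   # R^T (X-t)
E
python3 - <<'E'
from h import *
for n in ('scene','top'):
    im,d,c=cam(n); cv2.imwrite(f'pics/{n}.png',im[...,::-1]); np.savez(f'{n}.npz',im=im,d=d,P=pts(d,c))
    print(n,-np.array(c['R']).T@c['t'],(d>0).mean())
E
```

```text
pics
scene [1163.04132067  503.10564001 1039.91121416] 0.9963887532552084
top [ 399.48773211  -91.74886128 1092.45441082] 0.99609375
```

View pics/scene.png

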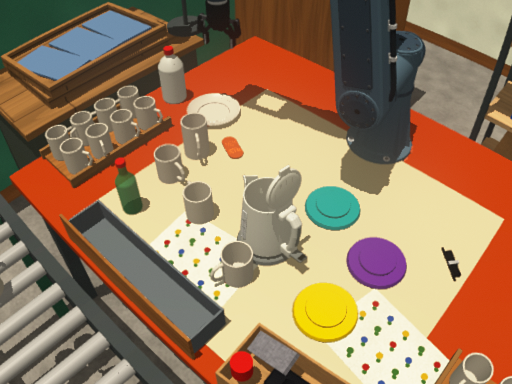

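View pics/top.png

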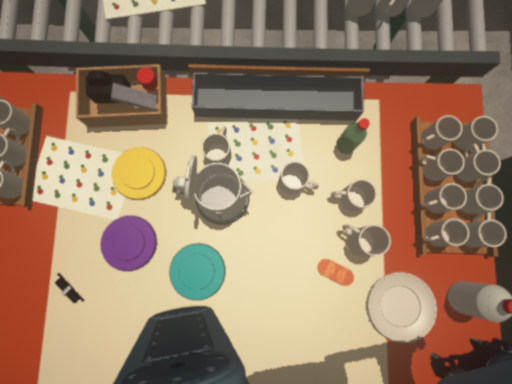

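The kettle is at scene (268,215) and top (218,192). It stands on the grey base; the purple, turquoise and yellow discs are the look-alikes. The lid stands at top (192,180), the handle points left (+y) and the lip points right. One mug (216,148) is beyond the kettle and the others are to its right.

Run:
```python
from h import *
from scipy.optimize import least_squares
A={n:np.load(n+'.npz') for n in('scene','top')}
P=A['top']['P'];
print('rough',P[192,218],P[183,180],P[180,192], P[200,243])
big=cv2.resize(A['top']['im'][130:240,160:270],None,fx=5,fy=5,interpolation=cv2.INTER_CUBIC)
b2=cv2.resize(A['scene']['im'][160:275,230:310],None,fx=4.7,fy=4.7,interpolation=cv2.INTER_CUBIC)
h=max(big.shape[0],b2.shape[0]);f=lambda i:np.pad(i,((0,h-i.shape[0]),(0,0),(0,0)))
m=np.hstack([f(big),f(b2)]);m=cv2.resize(m,None,fx=.86,fy=.86);print(m.shape)
cv2.imwrite('pics/crop.png',m[...,::-1])
# all points near kettle
Q=np.vstack([A[n]['P'].reshape(-1,3) for n in A]); S=np.repeat([0,1],[A['scene']['d'].size,A['top']['d'].size])
c0=P[192,218][:2]
r=np.linalg.norm(Q[:,:2]-c0,axis=1)
# rim points: z 183..197
for s in(0,1):
  for lo,hi in((60,160),(185,196)):
    q=Q[(S==s)&(r<130)&(Q[:,2]>lo)&(Q[:,2]<hi)]
    print(s,lo,len(q),q.min(0).round(),q.max(0).round(),np.median(q,0).round())
np.savez('near.npz',Q=Q[r<200],S=S[r<200])
```

```text
rough [579.1358745    6.42811857  38.11733983] [574.28766261  88.3937023  186.11089346] [567.55187634  46.39103589 261.10331958] [549.44347854 -67.99401655  92.08834854]
(473, 796, 3)
0 60 2449 [506. -88.  60.] [706. 135. 160.] [605.  25. 100.]
0 185 467 [515. -93. 185.] [629.  96. 196.] [579.  37. 190.]
1 60 873 [496. -87.  60.] [704. 134. 160.] [577.   3.  99.]
1 185 310 [510. -94. 185.] [628.  97. 196.] [571.  -6. 190.]
```

View pics/crop.png

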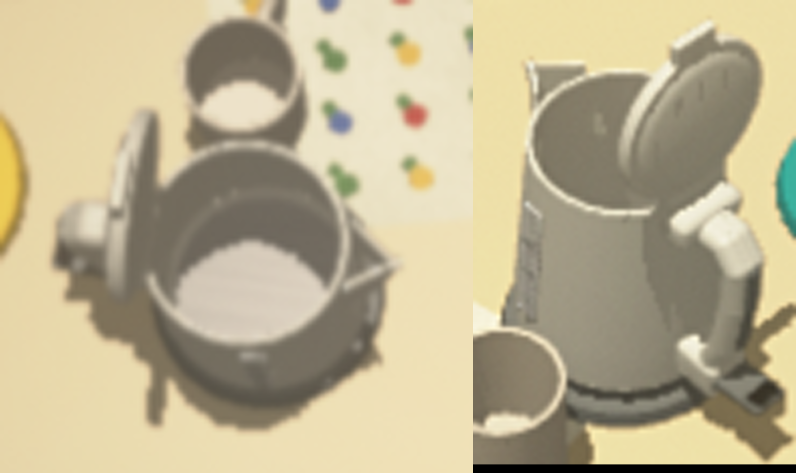

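The enlarged crop confirms the kettle: grey base, lid standing upright, handle left, dark switch paddle at the handle foot. Next I fit axis, yaw, lid angle and switch.

Run:
```python
from h import *
from scipy.optimize import least_squares
d=np.load('near.npz');Q,S=d['Q'],d['S']
c=np.array([571.,0])
for it in range(6):
    rr=[];r=np.linalg.norm(Q[:,:2]-c,axis=1)
    R=60+11*(191-Q[:,2])/175
    m=(Q[:,2]>30)&(Q[:,2]<193)&(abs(r-R)<(25 if it<2 else 8))
    q=Q[m];f=lambda x:np.hypot(*(q[:,:2]-x).T)-R[m]
    s=least_squares(f,c,loss='soft_l1',f_scale=2);c=s.x
print('axis',c,m.sum(),np.abs(s.fun).mean())
r=np.linalg.norm(Q[:,:2]-c,axis=1)
for s in (0,1):
  h=Q[(S==s)&(r>85)&(r<125)&(Q[:,2]>105)&(Q[:,2]<195)&(Q[:,1]>c[1]+40)]
  l=Q[(S==s)&(r>78)&(r<100)&(Q[:,2]>150)&(Q[:,2]<200)&(Q[:,1]<c[1]-40)]
  print('handle',len(h),h[:,:2].mean(0),np.arctan2(*(h[:,:2].mean(0)-c)[::-1]),'lip',len(l),np.arctan2(*(l[:,:2].mean(0)-c)[::-1]) if len(l) else '')
h=Q[(r>85)&(r<125)&(Q[:,2]>105)&(Q[:,2]<195)&(Q[:,1]>c[1]+40)]
L=Q[(Q[:,2]>212)&(r<110)&(abs(Q[:,0]-c[0])<70)]
print('lid',len(L),L.mean(0),L.max(0),L.min(0))
a=np.arctan2(*(h[:,:2].mean(0)-c)[::-1])+np.pi
for s in(0,1):
  l=Q[(Q[:,2]>212)&(r<110)&(abs(Q[:,0]-c[0])<70)&(S==s)]
  v=np.linalg.svd(l-l.mean(0),full_matrices=False)[2][2];print('lid normal',s,len(l),v,np.arctan2(v[1],v[0]))
ex=np.array([np.cos(a),np.sin(a)]);ey=np.array([-ex[1],ex[0]])
K=np.c_[(Q[:,:2]-c)@ex,(Q[:,:2]-c)@ey,Q[:,2]]
l=K[(K[:,2]>205)&(r<130)&(abs(K[:,1])<60)]
for z in range(205,320,10):
  b=l[(l[:,2]>=z)&(l[:,2]<z+10)]
  if len(b):print(z,len(b),b.min(0).round(),b.max(0).round())
p=K[(K[:,0]<-95)&(K[:,0]>-150)&(abs(K[:,1])<25)&(K[:,2]>40)&(K[:,2]<95)]
print('pad',len(p),p.min(0).round(),p.max(0).round(),np.median(p,0).round())
b=K[(K[:,2]>10)&(K[:,2]<19)&(r<90)&(r>70)];print('base',len(b))
print('yaw kettle x',a-2*np.pi,'ex',ex)
g=Q[(r<200)&(Q[:,2]>40)&(r>125)]; print(g.min(0),g.max(0))
```

```text
axis [567.66911281  -3.54590118] 3955 1.5707614042643374
handle 314 [584.27916193  98.92504394] 1.4100988258358471 lip 48 -1.7026897226201052
handle 123 [576.85395574  93.56709308] 1.4764979026996297 lip 29 -1.6757395674533637
lid 1410 [577.56205857  52.10222072 270.63928348] [626.51389632  63.50670598 320.4025445 ] [521.84993873  37.55505762 212.61143507]
lid normal 0 1007 [-0.14288933 -0.98394798 -0.10690654] -1.7150086116890046
lid normal 1 403 [1.30301236e-01 9.91474450e-01 4.42438681e-05] 1.4401235267724468
205 39 [-64. -36. 205.] [-52.  27. 215.]
215 73 [-65. -47. 215.] [-51.  40. 225.]
225 97 [-65. -47. 225.] [-50.  46. 235.]
235 114 [-66. -51. 235.] [-50.  50. 245.]
245 143 [-65. -54. 245.] [-49.  51. 255.]
255 142 [-65. -54. 255.] [-48.  51. 265.]
265 162 [-64. -51. 265.] [-48.  50. 275.]
275 165 [-63. -48. 275.] [-47.  47. 285.]
285 189 [-61. -43. 285.] [-47.  41. 295.]
295 182 [-60. -33. 295.] [-45.  36. 305.]
305 51 [-56. -16. 305.] [-47.  20. 315.]
315 80 [-55. -18. 315.] [-47.  14. 320.]
pad 247 [-139.  -18.   45.] [-95.  13.  95.] [-116.   -2.   64.]
base 350
yaw kettle x -1.7136333284820964 ex [-0.14235179 -0.98981613]
[ 569.02530616 -193.22875189   40.00642627] [767.64873501 135.12057415  99.38079676]
```

```bash
cat >> h.py <<'E'
from scipy.spatial.transform import Rotation as Ro
C=np.array([567.7,-3.5]);EX=np.array([-0.1424,-0.9898]);EY=np.array([0.9898,-0.1424])
def k2w(x,y,z): return np.r_[C+x*EX+y*EY,z]
def st():
    o=robot.get_obs();q=o['tcp_rot'];R=Ro.from_quat([q[1],q[2],q[3],q[0]])
    p=np.array(o['tcp_pos']);k=p[:2]-C
    print('t',round(o['time_s'],2),'tcp',p.round(1),'kettle frame',(k@EX).round(1),(k@EY).round(1),'F',np.round(o['force'],1),'J',np.round(o['joint_positions'],2))
    return p,R
def plan(p,R,tgt,Rt=None):
    d=R.inv().apply(np.array(tgt)-p)/30; print('shift units',d.round(2),'rows>=',np.abs(d).max().round(1))
    if Rt is not None: print('turn units',((R.inv()*Rt).as_rotvec()/0.12).round(2))
E
python3 - <<'E'
from h import *
p,R=st();print(R.as_matrix().round(3))
X=np.r_[EX,0]
for s in(1,-1):
  Rt=Ro.from_matrix(np.c_[s*X,np.cross([0,0,-1],s*X),[0,0,-1]])
  plan(p,R,[400,120,300],Rt)
print(k2w(-110,0,285))
E
```

```text
t 0.1 tcp [ 209.4 -535.   230.5] kettle frame 577.1 -279.0 F [ 0.5 -0.2  0.1] J [-1.4   0.18  1.61  0.    1.35 -0.21]
[[ 0.931  0.364 -0.   ]
 [ 0.364 -0.931  0.002]
 [ 0.    -0.002 -1.   ]]
shift units [ 13.87 -18.02  -2.28] rows>= 18.0
turn units [-1.000e-02  1.000e-02  1.739e+01]
shift units [ 13.87 -18.02  -2.28] rows>= 18.0
turn units [-0.01 -0.01 -8.79]
[583.364 105.378 285.   ]
```

>>> {"op": "servo_tool", "data": {
  "delta_pos": [
    [0, 0, -0.3],
    [0, 0, -0.3],
    [0, 0, -0.3],
    [0, 0, -0.3],
    [0, 0, -0.3],
    [0, 0, -0.3],
    [0, 0, -0.3],
    [0, 0, -0.3],
    [0, 0, -0.3]
  ],
  "dr": [
    [0, 0, -0.98],
    [0, 0, -0.98],
    [0, 0, -0.98],
    [0, 0, -0.98],
    [0, 0, -0.98],
    [0, 0, -0.98],
    [0, 0, -0.98],
    [0, 0, -0.98],
    [0, 0, -0.95]
  ],
  "gripper": [1, 1, 1, 1, 1, 1, 1, 1, 1]
}}

```text
time_s: 0.85
tcp_pos: [209.4, -535.2, 312.2]
tcp_rot: [-0.0, 0.754, 0.657, 0.0]
force: [0.0, 0.5, 0.8]
gripper_width: 0.0
grip_force: 0.0
```

Run:
```python
from h import *
p,R=st();print(R.as_matrix().round(3))
plan(p,R,[390,130,310]); plan([390,130,310],R,k2w(-110,0,285))
```

```text
t 0.85 tcp [ 209.4 -535.2  312.2] kettle frame 577.3 -278.9 F [0.  0.5 0.8] J [-1.4   0.12  1.51  0.    1.51 -1.27]
[[ 0.137  0.991 -0.   ]
 [ 0.991 -0.137  0.001]
 [ 0.001 -0.    -1.   ]]
shift units [22.79  2.93  0.09] rows>= 22.8
shift units [0.07 6.5  0.83] rows>= 6.5
```

>>> {"op": "servo_tool", "data": {
  "delta_pos": [
    [0.95, 0.12, 0],
    [0.95, 0.12, 0],
    [0.95, 0.12, 0],
    [0.95, 0.12, 0],
    [0.95, 0.12, 0],
    [0.95, 0.12, 0],
    [0.95, 0.12, 0],
    [0.95, 0.12, 0],
    [0.95, 0.12, 0],
    [0.95, 0.12, 0]
  ],
  "dr": [
    [0, 0, 0],
    [0, 0, 0],
    [0, 0, 0],
    [0, 0, 0],
    [0, 0, 0],
    [0, 0, 0],
    [0, 0, 0],
    [0, 0, 0],
    [0, 0, 0],
    [0, 0, 0]
  ],
  "gripper": [1, 1, 1, 1, 1, 1, 1, 1, 1, 1]
}}

```text
time_s: 1.68
tcp_pos: [285.7, -257.0, 311.9]
tcp_rot: [-0.0, 0.756, 0.655, 0.0]
force: [0.1, -0.1, 0.4]
gripper_width: -0.2
grip_force: 0.0
```

>>> {"op": "servo_tool", "data": {
  "delta_pos": [
    [0.95, 0.12, 0],
    [0.95, 0.12, 0],
    [0.95, 0.12, 0],
    [0.95, 0.12, 0],
    [0.95, 0.12, 0],
    [0.95, 0.12, 0],
    [0.95, 0.12, 0],
    [0.95, 0.12, 0],
    [0.95, 0.12, 0],
    [0.95, 0.12, 0]
  ],
  "dr": [
    [0, 0, 0],
    [0, 0, 0],
    [0, 0, 0],
    [0, 0, 0],
    [0, 0, 0],
    [0, 0, 0],
    [0, 0, 0],
    [0, 0, 0],
    [0, 0, 0],
    [0, 0, 0]
  ],
  "gripper": [1, 1, 1, 1, 1, 1, 1, 1, 1, 1]
}}

```text
time_s: 2.52
tcp_pos: [361.9, 19.9, 312.1]
tcp_rot: [0.0, 0.756, 0.655, 0.0]
force: [0.8, -0.7, -0.6]
gripper_width: 0.1
grip_force: 0.0
```

>>> {"op": "servo_tool", "data": {
  "delta_pos": [
    [0.95, 0.12, 0],
    [0.95, 0.12, 0],
    [0.95, 0.12, 0],
    [0.95, 0.12, 0],
    [0, 0, 0]
  ],
  "dr": [
    [0, 0, 0],
    [0, 0, 0],
    [0, 0, 0],
    [0, 0, 0],
    [0, 0, 0]
  ],
  "gripper": [1, 1, 1, 1, 1]
}}

```text
time_s: 2.93
tcp_pos: [392.7, 132.9, 311.9]
tcp_rot: [-0.001, 0.754, 0.656, 0.0]
force: [-1.7, -0.1, -0.3]
gripper_width: -0.2
grip_force: 0.0
```

Run:
```python
from h import *
p,R=st();print(R.as_matrix().round(3))
plan(p,R,k2w(-112,0,285))
```

```text
t 2.93 tcp [392.7 132.9 311.9] kettle frame -110.1 -192.7 F [-1.7 -0.1 -0.3] J [ 0.04 -0.26  1.87  0.    1.53  0.18]
[[ 0.138  0.99  -0.   ]
 [ 0.99  -0.138  0.002]
 [ 0.002 -0.001 -1.   ]]
shift units [0.03 6.42 0.89] rows>= 6.4
```

>>> {"op": "servo_tool", "data": {
  "delta_pos": [
    [0, 0.92, 0.14],
    [0, 0.92, 0.14],
    [0, 0.92, 0.14],
    [0, 0.92, 0.14],
    [0, 0.92, 0.14],
    [0, 0.92, 0.14],
    [0, 0.92, 0.14],
    [0, 0, 0],
    [0, 0, 0]
  ],
  "dr": [
    [0, 0, 0],
    [0, 0, 0],
    [0, 0, 0],
    [0, 0, 0],
    [0, 0, 0],
    [0, 0, 0],
    [0, 0, 0],
    [0, 0, 0],
    [0, 0, 0]
  ],
  "gripper": [1, 1, 1, 1, 1, 1, 1, 1, 1]
}}

```text
time_s: 3.68
tcp_pos: [583.8, 100.6, 281.2]
tcp_rot: [-0.001, 0.756, 0.654, -0.001]
force: [-0.2, 0.8, -0.6]
gripper_width: -0.2
grip_force: 0.0
```

Run:
```python
from h import *
p,R=st();print(R.as_matrix().round(3))
im,d,c=cam('scene');a=cv2.resize(im[100:290,200:350],None,fx=3,fy=3)
cv2.imwrite('pics/s2.png',a[...,::-1])
```

```text
t 3.68 tcp [583.8 100.6 281.2] kettle frame -105.4 1.1 F [-0.2  0.8 -0.6] J [-0.03  0.18  1.5  -0.    1.46  0.11]
[[ 0.144  0.99  -0.003]
 [ 0.99  -0.144 -0.   ]
 [-0.001 -0.003 -1.   ]]
```

View pics/s2.png

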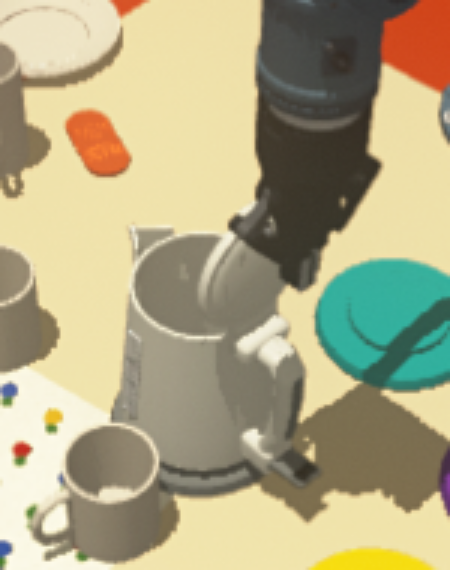

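Fingertips (crop 300,275) are behind the standing lid, clear of the handle. Now I start pushing along the arc.

>>> {"op": "servo_tool", "data": {
  "delta_pos": [
    [-0.18, 0, 0],
    [-0.18, 0, 0],
    [-0.18, 0, 0],
    [-0.18, 0, 0],
    [-0.18, 0, 0],
    [-0.18, 0, 0],
    [-0.18, 0, 0],
    [-0.18, 0, 0],
    [-0.18, 0, 0.02],
    [-0.18, 0, 0.02]
  ],
  "dr": [
    [0, 0, 0],
    [0, 0, 0],
    [0, 0, 0],
    [0, 0, 0],
    [0, 0, 0],
    [0, 0, 0],
    [0, 0, 0],
    [0, 0, 0],
    [0, 0, 0],
    [0, 0, 0]
  ],
  "gripper": [1, 1, 1, 1, 1, 1, 1, 1, 1, 1]
}}

```text
time_s: 4.57
tcp_pos: [576.1, 47.7, 281.7]
tcp_rot: [0.0, 0.756, 0.655, 0.0]
force: [0.9, 0.9, -0.6]
gripper_width: -0.1
grip_force: 0.3
```

>>> {"op": "servo_tool", "data": {
  "delta_pos": [
    [-0.15, 0, 0.05],
    [-0.15, 0, 0.05],
    [-0.15, 0, 0.05],
    [-0.15, 0, 0.06],
    [-0.12, 0, 0.07],
    [-0.12, 0, 0.08],
    [-0.12, 0, 0.08],
    [-0.12, 0, 0.08]
  ],
  "dr": [
    [0, 0, 0],
    [0, 0, 0],
    [0, 0, 0],
    [0, 0, 0],
    [0, 0, 0],
    [0, 0, 0],
    [0, 0, 0],
    [0, 0, 0]
  ],
  "gripper": [1, 1, 1, 1, 1, 1, 1, 1]
}}

```text
time_s: 5.23
tcp_pos: [571.4, 15.7, 265.8]
tcp_rot: [-0.0, 0.756, 0.655, -0.0]
force: [0.6, 0.1, 1.3]
gripper_width: 0.4
grip_force: 0.3
```

Run:
```python
from h import *
p,R=st()
im,d,c=cam('scene');a=cv2.resize(im[100:290,200:350],None,fx=3,fy=3)
cv2.imwrite('pics/s3.png',a[...,::-1])
```

```text
t 5.23 tcp [571.4  15.7 265.8] kettle frame -19.5 0.9 F [0.6 0.1 1.3] J [-0.18  0.15  1.58 -0.    1.42 -0.04]
```

View pics/s3.png

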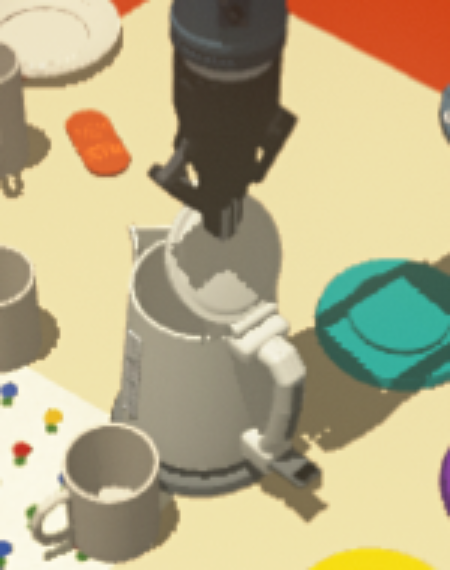

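The lid is following, tilted under the fingertips (crop 225,235). I continue along the arc.

>>> {"op": "servo_tool", "data": {
  "delta_pos": [
    [-0.14, 0, 0.13],
    [-0.14, 0, 0.13],
    [-0.14, 0, 0.13],
    [-0.14, 0, 0.13],
    [-0.08, 0, 0.12],
    [-0.08, 0, 0.12],
    [-0.08, 0, 0.12],
    [-0.08, 0, 0.12]
  ],
  "dr": [
    [0, 0, 0],
    [0, 0, 0],
    [0, 0, 0],
    [0, 0, 0],
    [0, 0, 0],
    [0, 0, 0],
    [0, 0, 0],
    [0, 0, 0]
  ],
  "gripper": [1, 1, 1, 1, 1, 1, 1, 1]
}}

```text
time_s: 5.95
tcp_pos: [567.7, -10.2, 235.7]
tcp_rot: [-0.0, 0.756, 0.655, 0.0]
force: [0.3, -0.1, -0.1]
gripper_width: -0.1
grip_force: 0.2
```

>>> {"op": "servo_tool", "data": {
  "delta_pos": [
    [-0.05, 0, 0.13],
    [-0.05, 0, 0.13],
    [-0.05, 0, 0.13],
    [-0.05, 0, 0.13],
    [-0.03, 0, 0.13],
    [-0.03, 0, 0.13],
    [0, 0, 0]
  ],
  "dr": [
    [0, 0, 0],
    [0, 0, 0],
    [0, 0, 0],
    [0, 0, 0],
    [0, 0, 0],
    [0, 0, 0],
    [0, 0, 0]
  ],
  "gripper": [1, 1, 1, 1, 1, 1, 1]
}}

```text
time_s: 6.53
tcp_pos: [566.1, -17.8, 211.6]
tcp_rot: [-0.001, 0.756, 0.655, -0.0]
force: [-0.1, -0.1, -0.4]
gripper_width: 0.4
grip_force: 0.0
```

Run:
```python
from h import *
p,R=st()
```

```text
t 6.53 tcp [566.1 -17.8 211.6] kettle frame 14.4 0.4 F [-0.1 -0.1 -0.4] J [-0.24  0.18  1.65 -0.    1.31 -0.1 ]
```

Now down in small steps until the force rises.

>>> {"op": "servo_tool", "data": {
  "delta_pos": [
    [0, 0, 0.08],
    [0, 0, 0.08],
    [0, 0, 0.06],
    [0, 0, 0]
  ],
  "dr": [
    [0, 0, 0],
    [0, 0, 0],
    [0, 0, 0],
    [0, 0, 0]
  ],
  "gripper": [1, 1, 1, 1]
}}

```text
time_s: 6.87
tcp_pos: [566.4, -17.7, 205.7]
tcp_rot: [-0.0, 0.756, 0.655, -0.0]
force: [-0.6, -0.2, -0.4]
gripper_width: -0.1
grip_force: 0.0
```

>>> {"op": "servo_tool", "data": {
  "delta_pos": [
    [0, 0, 0.05],
    [0, 0, 0]
  ],
  "dr": [
    [0, 0, 0],
    [0, 0, 0]
  ],
  "gripper": [1, 1]
}}

```text
time_s: 7.03
tcp_pos: [566.5, -17.7, 204.4]
tcp_rot: [-0.0, 0.756, 0.655, -0.0]
force: [0.5, 0.3, -0.1]
gripper_width: -0.2
grip_force: 0.0
```

>>> {"op": "servo_tool", "data": {
  "delta_pos": [
    [0, 0, 0.04],
    [0, 0, 0]
  ],
  "dr": [
    [0, 0, 0],
    [0, 0, 0]
  ],
  "gripper": [1, 1]
}}

```text
time_s: 7.2
tcp_pos: [566.6, -17.8, 203.3]
tcp_rot: [0.0, 0.756, 0.655, 0.0]
force: [-0.2, 0.0, 0.6]
gripper_width: 0.1
grip_force: 0.0
```

>>> {"op": "servo_tool", "data": {
  "delta_pos": [
    [0, 0, 0.03],
    [0, 0, 0]
  ],
  "dr": [
    [0, 0, 0],
    [0, 0, 0]
  ],
  "gripper": [1, 1]
}}

```text
time_s: 7.37
tcp_pos: [566.6, -17.8, 202.4]
tcp_rot: [-0.0, 0.756, 0.655, -0.0]
force: [0.1, 0.2, 0.5]
gripper_width: 0.1
grip_force: 0.0
```

>>> {"op": "servo_tool", "data": {
  "delta_pos": [
    [0, 0, 0.03],
    [0, 0, 0]
  ],
  "dr": [
    [0, 0, 0],
    [0, 0, 0]
  ],
  "gripper": [1, 1]
}}

```text
time_s: 7.53
tcp_pos: [566.6, -17.8, 201.5]
tcp_rot: [-0.0, 0.756, 0.655, -0.0]
force: [-0.1, -0.2, 0.8]
gripper_width: -0.1
grip_force: 0.0
```

```bash
cat >> h.py <<'E'
def lid():
    for n in('scene','top'):
        im,d,c=cam(n);Q=pts(d,c).reshape(-1,3);K=np.c_[(Q[:,:2]-C)@EX,(Q[:,:2]-C)@EY,Q[:,2]]
        for lo,hi in((-40,-20),(-20,0),(0,20),(20,40),(40,60),(60,80)):
            for s in(-1,1):
                b=K[(K[:,0]>lo)&(K[:,0]<hi)&(K[:,1]*s>(0 if lo==60 else 18))&(abs(K[:,1])<(13 if lo==60 else 40))&(K[:,2]>180)&(K[:,2]<225)]
                print(n,lo,s,len(b),np.median(b[:,2]).round(1) if len(b) else '',end=' | ')
        print()
E
python3 - <<'E'
from h import *
st();lid()
E
```

```text
t 7.53 tcp [566.6 -17.8 201.5] kettle frame 14.3 0.9 F [-0.1 -0.2  0.8] J [-0.24  0.19  1.66  0.    1.29 -0.1 ]
scene -40 -1 58 203.5 | scene -40 1 81 202.6 | scene -20 -1 51 205.5 | scene -20 1 64 205.4 | scene 0 -1 46 205.5 | scene 0 1 57 206.3 | scene 20 -1 11 204.9 | scene 20 1 47 203.6 | scene 40 -1 0  | scene 40 1 27 191.9 | scene 60 -1 1 184.4 | scene 60 1 9 192.7 | 
top -40 -1 73 203.6 | top -40 1 0  | top -20 -1 36 205.7 | top -20 1 0  | top 0 -1 0  | top 0 1 0  | top 20 -1 0  | top 20 1 0  | top 40 -1 26 190.0 | top 40 1 7 190.5 | top 60 -1 22 194.2 | top 60 1 9 200.2 |
```

>>> {"op": "servo_tool", "data": {
  "delta_pos": [
    [0, 0, 0.03],
    [0, 0, 0],
    [0, 0, 0.03],
    [0, 0, 0]
  ],
  "dr": [
    [0, 0, 0],
    [0, 0, 0],
    [0, 0, 0],
    [0, 0, 0]
  ],
  "gripper": [1, 1, 1, 1]
}}

```text
time_s: 7.97
tcp_pos: [566.8, -17.8, 200.9]
tcp_rot: [0.0, 0.756, 0.655, 0.0]
force: [-4.4, 0.9, 7.9]
gripper_width: 0.2
grip_force: 3.8
```

>>> {"op": "servo_tool", "data": {
  "delta_pos": [
    [0, 0, 0.03],
    [0, 0, 0]
  ],
  "dr": [
    [0, 0, 0],
    [0, 0, 0]
  ],
  "gripper": [1, 1]
}}

```text
time_s: 8.13
tcp_pos: [566.8, -17.8, 200.8]
tcp_rot: [0.0, 0.756, 0.655, 0.0]
force: [-5.0, 1.3, 11.7]
gripper_width: 0.0
grip_force: 6.1
```

Hard stop reached: the force rises while z stays put. I hold, then lift off.

>>> {"op": "servo_tool", "data": {
  "delta_pos": [
    [0, 0, 0],
    [0, 0, 0],
    [0, 0, 0],
    [0, 0, -0.2],
    [0, 0, -0.6],
    [0, 0, -0.9],
    [0, 0, -0.9],
    [0, 0, -0.9],
    [0, 0, -0.9],
    [0, 0, 0]
  ],
  "dr": [
    [0, 0, 0],
    [0, 0, 0],
    [0, 0, 0],
    [0, 0, 0],
    [0, 0, 0],
    [0, 0, 0],
    [0, 0, 0],
    [0, 0, 0],
    [0, 0, 0],
    [0, 0, 0]
  ],
  "gripper": [1, 1, 1, 1, 1, 1, 1, 1, 1, 1]
}}

```text
time_s: 8.97
tcp_pos: [569.0, -18.3, 337.5]
tcp_rot: [0.004, 0.756, 0.655, 0.003]
force: [0.1, -0.2, 0.5]
gripper_width: -0.0
grip_force: 0.0
```

>>> {"op": "servo_tool", "data": {
  "delta_pos": [
    [0.95, 0, 0],
    [0.95, 0, 0],
    [0.95, 0, 0],
    [0.95, 0, 0],
    [0.95, 0, 0],
    [0.95, 0, 0],
    [0.95, 0, 0],
    [0.95, 0, 0],
    [0, 0, 0]
  ],
  "dr": [
    [0, 0, 0],
    [0, 0, 0],
    [0, 0, 0],
    [0, 0, 0],
    [0, 0, 0],
    [0, 0, 0],
    [0, 0, 0],
    [0, 0, 0],
    [0, 0, 0]
  ],
  "gripper": [1, 1, 1, 1, 1, 1, 1, 1, 1]
}}

```text
time_s: 9.72
tcp_pos: [598.7, 212.6, 329.9]
tcp_rot: [-0.001, 0.754, 0.656, 0.0]
force: [0.1, 0.6, -0.8]
gripper_width: -0.0
grip_force: 0.0
```

```bash
cat >> h.py <<'E'
def refit():
    from scipy.optimize import least_squares
    Q=[]
    for n in('scene','top'):
        im,d,c=cam(n); Q.append(pts(d,c).reshape(-1,3))
    Q=np.vstack(Q);c=C.copy()
    for it in range(4):
        r=np.linalg.norm(Q[:,:2]-c,axis=1);R=60+11*(191-Q[:,2])/175
        m=(Q[:,2]>30)&(Q[:,2]<193)&(abs(r-R)<8)
        c=least_squares(lambda x:np.hypot(*(Q[m,:2]-x).T)-R[m],c,loss='soft_l1',f_scale=2).x
    K=np.c_[(Q[:,:2]-C)@EX,(Q[:,:2]-C)@EY,Q[:,2]]
    print('axis',c)
    for x in range(-145,-95,5):
        b=K[(K[:,0]>=x)&(K[:,0]<x+5)&(abs(K[:,1])<22)&(K[:,2]>35)&(K[:,2]<95)]
        if len(b): print(x,len(b),'y',b[:,1].min().round(1),b[:,1].max().round(1),'z',np.percentile(b[:,2],[10,50,90]).round(1))
E
python3 - <<'E'
from h import *
p,R=st();lid();refit()
z=np.r_[EX*np.sin(.52),-np.cos(.52)];y=np.r_[EY,0];Rt=Ro.from_matrix(np.c_[np.cross(y,z),y,z])
plan(p,R,p,Rt)
E
```

```text
t 9.72 tcp [598.7 212.6 329.9] kettle frame -218.3 -0.0 F [ 0.1  0.6 -0.8] J [0.15 0.25 1.32 0.   1.57 0.29]
scene -40 -1 56 204.3 | scene -40 1 82 202.3 | scene -20 -1 50 205.6 | scene -20 1 62 205.3 | scene 0 -1 47 205.3 | scene 0 1 59 205.4 | scene 20 -1 35 203.3 | scene 20 1 45 203.2 | scene 40 -1 6 200.9 | scene 40 1 28 191.8 | scene 60 -1 18 193.5 | scene 60 1 9 198.1 | 
top -40 -1 73 204.0 | top -40 1 67 204.6 | top -20 -1 75 205.3 | top -20 1 69 205.7 | top 0 -1 75 205.2 | top 0 1 72 205.6 | top 20 -1 70 202.7 | top 20 1 66 203.0 | top 40 -1 34 190.3 | top 40 1 30 191.7 | top 60 -1 21 193.9 | top 60 1 11 193.7 | 
axis [567.88218084  -3.83847202]
-140 26 y -18.2 8.4 z [62.2 64.6 68.1]
-135 31 y -15.1 9.9 z [62.1 65.6 68.1]
-130 26 y -17.0 9.9 z [62.9 65.  67.1]
-125 22 y -14.5 9.0 z [61.3 63.7 65.6]
-120 17 y -16.2 8.1 z [60.2 62.2 65.6]
-115 25 y -16.5 9.5 z [58.3 61.2 63.1]
-110 26 y -15.1 8.8 z [59.  61.4 86.8]
-105 42 y -15.6 11.8 z [57.2 64.7 86.4]
-100 33 y -17.5 13.6 z [50.3 63.5 85.5]
shift units [0. 0. 0.] rows>= 0.0
turn units [ 0.   -4.35  0.04]
```

Lid is flat and symmetric (shut), and the kettle hasn't moved. Now I lean the hand outwards.

>>> {"op": "servo_tool", "data": {
  "delta_pos": [
    [0, 0, 0],
    [0, 0, 0],
    [0, 0, 0],
    [0, 0, 0],
    [0, 0, 0],
    [0, 0, 0]
  ],
  "dr": [
    [0, -0.93, 0],
    [0, -0.93, 0],
    [0, -0.93, 0],
    [0, -0.93, 0],
    [0, -0.93, 0],
    [0, 0, 0]
  ],
  "gripper": [1, 1, 1, 1, 1, 1]
}}

```text
time_s: 10.42
tcp_pos: [598.2, 209.0, 327.1]
tcp_rot: [0.18, 0.725, 0.63, -0.212]
force: [0.6, 0.7, -1.8]
gripper_width: -0.4
grip_force: 0.0
```

Run:
```python
from h import *
p,R=st();print(R.as_matrix().round(3))
plan(p,R,k2w(-165,-3,150))
plan(k2w(-165,-3,150),R,k2w(-127,-3,86))
plan(k2w(-127,-3,86),R,k2w(-127,-3,76))
```

```text
t 10.42 tcp [598.2 209.  327.1] kettle frame -214.6 -0.0 F [ 0.6  0.7 -1.8] J [ 0.38  0.5   1.11 -0.5   1.82  0.47]
[[ 0.116  0.99  -0.08 ]
 [ 0.837 -0.141 -0.529]
 [-0.535 -0.006 -0.845]]
shift units [ 1.76 -0.07  5.87] rows>= 5.9
shift units [0.07 0.01 2.48] rows>= 2.5
shift units [0.18 0.   0.28] rows>= 0.3
```

>>> {"op": "servo_tool", "data": {
  "delta_pos": [
    [0.22, -0.01, 0.73],
    [0.22, -0.01, 0.73],
    [0.22, -0.01, 0.73],
    [0.22, -0.01, 0.73],
    [0.22, -0.01, 0.73],
    [0.22, -0.01, 0.73],
    [0.22, -0.01, 0.73],
    [0.22, -0.01, 0.73],
    [0, 0, 0]
  ],
  "dr": [
    [0, 0, 0],
    [0, 0, 0],
    [0, 0, 0],
    [0, 0, 0],
    [0, 0, 0],
    [0, 0, 0],
    [0, 0, 0],
    [0, 0, 0],
    [0, 0, 0]
  ],
  "gripper": [1, 1, 1, 1, 1, 1, 1, 1, 1]
}}

```text
time_s: 11.17
tcp_pos: [587.3, 157.6, 149.9]
tcp_rot: [0.177, 0.727, 0.629, -0.211]
force: [-0.7, -1.7, -0.5]
gripper_width: 0.1
grip_force: 0.0
```

>>> {"op": "servo_tool", "data": {
  "delta_pos": [
    [0, 0, 0.5],
    [0, 0, 0.5],
    [0, 0, 0.5],
    [0, 0, 0.5],
    [0, 0, 0]
  ],
  "dr": [
    [0, 0, 0],
    [0, 0, 0],
    [0, 0, 0],
    [0, 0, 0],
    [0, 0, 0]
  ],
  "gripper": [1, 1, 1, 1, 1]
}}

```text
time_s: 11.58
tcp_pos: [584.4, 127.2, 102.5]
tcp_rot: [0.179, 0.727, 0.629, -0.209]
force: [-0.4, 0.4, -0.0]
gripper_width: 0.2
grip_force: 0.0
```

Run:
```python
from h import *
p,R=st();plan(p,R,k2w(-127,-3,80))
im,d,c=cam('scene');a=cv2.resize(im[140:280,230:340],None,fx=4,fy=4)
cv2.imwrite('pics/s4.png',a[...,::-1])
```

```text
t 11.58 tcp [584.4 127.2 102.5] kettle frame -131.8 -2.1 F [-0.4  0.4 -0. ] J [ 0.27  0.59  1.44 -0.51  1.39  0.59]
shift units [ 0.26 -0.03  0.72] rows>= 0.7
```

View pics/s4.png

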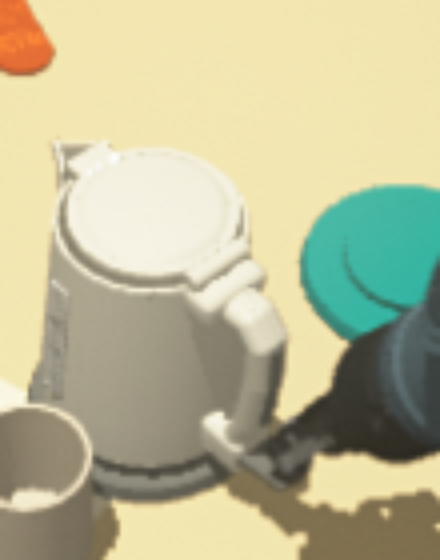

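The lid is shut (crop 155,215), and the fingertips are over the paddle end (280,465), clear of the handle. Now I press down.

>>> {"op": "servo_tool", "data": {
  "delta_pos": [
    [0.06, -0.01, 0.18],
    [0.06, -0.01, 0.18],
    [0.06, -0.01, 0.18],
    [0.06, 0, 0.17],
    [0, 0, 0]
  ],
  "dr": [
    [0, 0, 0],
    [0, 0, 0],
    [0, 0, 0],
    [0, 0, 0],
    [0, 0, 0]
  ],
  "gripper": [1, 1, 1, 1, 1]
}}

```text
time_s: 12.05
tcp_pos: [582.9, 124.2, 80.3]
tcp_rot: [0.18, 0.726, 0.63, -0.209]
force: [-0.5, -0.7, -0.6]
gripper_width: -0.2
grip_force: 0.0
```

>>> {"op": "servo_tool", "data": {
  "delta_pos": [
    [0.05, 0, 0.08],
    [0.05, 0, 0.08],
    [0.05, 0, 0.08],
    [0, 0, 0]
  ],
  "dr": [
    [0, 0, 0],
    [0, 0, 0],
    [0, 0, 0],
    [0, 0, 0]
  ],
  "gripper": [1, 1, 1, 1]
}}

```text
time_s: 12.38
tcp_pos: [583.4, 124.4, 72.4]
tcp_rot: [0.18, 0.727, 0.629, -0.209]
force: [-0.9, 0.5, -0.5]
gripper_width: -0.2
grip_force: 0.0
```

>>> {"op": "servo_tool", "data": {
  "delta_pos": [
    [0.05, 0, 0.08],
    [0.05, 0, 0.08],
    [0, 0, 0]
  ],
  "dr": [
    [0, 0, 0],
    [0, 0, 0],
    [0, 0, 0]
  ],
  "gripper": [1, 1, 1]
}}

```text
time_s: 12.63
tcp_pos: [584.1, 124.6, 67.3]
tcp_rot: [0.18, 0.727, 0.63, -0.208]
force: [0.1, -0.1, 0.5]
gripper_width: -0.1
grip_force: 0.3
```

>>> {"op": "servo_tool", "data": {
  "delta_pos": [
    [0.05, 0, 0.08],
    [0.05, 0, 0.08],
    [0, 0, 0]
  ],
  "dr": [
    [0, 0, 0],
    [0, 0, 0],
    [0, 0, 0]
  ],
  "gripper": [1, 1, 1]
}}

```text
time_s: 12.88
tcp_pos: [583.9, 124.5, 61.4]
tcp_rot: [0.18, 0.727, 0.63, -0.208]
force: [0.7, 2.2, 1.4]
gripper_width: 0.3
grip_force: 0.8
```

>>> {"op": "servo_tool", "data": {
  "delta_pos": [
    [0.03, 0, 0.05],
    [0, 0, 0]
  ],
  "dr": [
    [0, 0, 0],
    [0, 0, 0]
  ],
  "gripper": [1, 1]
}}

```text
time_s: 13.05
tcp_pos: [583.8, 124.4, 59.8]
tcp_rot: [0.18, 0.727, 0.629, -0.208]
force: [0.8, 1.3, -0.0]
gripper_width: -0.3
grip_force: 1.0
```

>>> {"op": "servo_tool", "data": {
  "delta_pos": [
    [0.02, 0, 0.04],
    [0, 0, 0]
  ],
  "dr": [
    [0, 0, 0],
    [0, 0, 0]
  ],
  "gripper": [1, 1]
}}

```text
time_s: 13.22
tcp_pos: [583.8, 124.2, 58.5]
tcp_rot: [0.18, 0.727, 0.629, -0.208]
force: [0.7, 2.4, 2.8]
gripper_width: -0.0
grip_force: 1.2
```

Paddle is moving at about 3 N; I continue in small steps to the stop.

>>> {"op": "servo_tool", "data": {
  "delta_pos": [
    [0.02, 0, 0.03],
    [0, 0, 0],
    [0.02, 0, 0.03],
    [0, 0, 0]
  ],
  "dr": [
    [0, 0, 0],
    [0, 0, 0],
    [0, 0, 0],
    [0, 0, 0]
  ],
  "gripper": [1, 1, 1, 1]
}}

```text
time_s: 13.55
tcp_pos: [583.9, 124.2, 56.8]
tcp_rot: [0.18, 0.727, 0.629, -0.208]
force: [-0.7, 2.0, 5.3]
gripper_width: -0.3
grip_force: 2.1
```

>>> {"op": "servo_tool", "data": {
  "delta_pos": [
    [0.02, 0, 0.03],
    [0, 0, 0]
  ],
  "dr": [
    [0, 0, 0],
    [0, 0, 0]
  ],
  "gripper": [1, 1]
}}

```text
time_s: 13.72
tcp_pos: [583.9, 124.2, 56.4]
tcp_rot: [0.181, 0.727, 0.629, -0.208]
force: [-2.0, 2.3, 8.5]
gripper_width: -0.2
grip_force: 4.2
```

>>> {"op": "servo_tool", "data": {
  "delta_pos": [
    [0.02, 0, 0.03],
    [0, 0, 0],
    [0, 0, 0],
    [0, 0, 0]
  ],
  "dr": [
    [0, 0, 0],
    [0, 0, 0],
    [0, 0, 0],
    [0, 0, 0]
  ],
  "gripper": [1, 1, 1, 1]
}}

```text
time_s: 14.05
tcp_pos: [584.1, 124.2, 56.1]
tcp_rot: [0.181, 0.727, 0.629, -0.208]
force: [-2.5, 2.6, 11.8]
gripper_width: 0.2
grip_force: 6.3
```

>>> {"op": "servo_tool", "data": {
  "delta_pos": [
    [0, 0, -0.2],
    [0, 0, -0.5],
    [0, 0, -0.8],
    [0, 0, -0.8],
    [0, 0, -0.8],
    [0, 0, -0.8],
    [0, 0, -0.8],
    [0, 0, 0],
    [0, 0, 0]
  ],
  "dr": [
    [0, 0, 0],
    [0, 0, 0],
    [0, 0, 0],
    [0, 0, 0],
    [0, 0, 0],
    [0, 0, 0],
    [0, 0, 0],
    [0, 0, 0],
    [0, 0, 0]
  ],
  "gripper": [1, 1, 1, 1, 1, 1, 1, 1, 1]
}}

```text
time_s: 14.8
tcp_pos: [594.8, 198.6, 174.4]
tcp_rot: [0.181, 0.727, 0.63, -0.207]
force: [0.1, -0.5, -0.6]
gripper_width: -0.2
grip_force: 0.0
```

Run:
```python
from h import *
p,R=st();lid();refit()
im,d,c=cam('scene');a=cv2.resize(im[140:280,230:340],None,fx=4,fy=4)
cv2.imwrite('pics/s5.png',a[...,::-1])
```

```text
t 14.8 tcp [594.8 198.6 174.4] kettle frame -203.9 -2.0 F [ 0.1 -0.5 -0.6] J [ 0.37  0.59  1.28 -0.48  1.57  0.59]
scene -40 -1 55 204.1 | scene -40 1 79 203.3 | scene -20 -1 52 205.3 | scene -20 1 60 204.8 | scene 0 -1 51 205.5 | scene 0 1 56 205.2 | scene 20 -1 33 203.7 | scene 20 1 52 203.4 | scene 40 -1 8 200.3 | scene 40 1 26 191.2 | scene 60 -1 18 194.6 | scene 60 1 10 195.5 | 
top -40 -1 72 203.8 | top -40 1 67 204.0 | top -20 -1 73 205.5 | top -20 1 70 205.6 | top 0 -1 73 205.4 | top 0 1 71 205.7 | top 20 -1 69 202.3 | top 20 1 66 203.3 | top 40 -1 33 191.1 | top 40 1 28 193.0 | top 60 -1 24 193.9 | top 60 1 11 194.8 | 
axis [567.90949077  -3.86678486]
-140 27 y -14.4 9.1 z [50.2 52.6 54.7]
-135 32 y -17.5 10.2 z [50.8 53.6 56.8]
-130 23 y -15.7 9.1 z [52.4 54.5 56.5]
-125 30 y -16.2 8.7 z [52.6 55.2 57.2]
-120 21 y -14.8 8.2 z [53.1 56.3 58.5]
-115 23 y -14.9 8.7 z [54.4 57.3 59.5]
-110 26 y -12.6 11.2 z [55.  57.9 91. ]
-105 50 y -16.6 11.2 z [55.3 61.6 88.8]
-100 35 y -17.4 12.6 z [49.8 64.5 81. ]
```

View pics/s5.png

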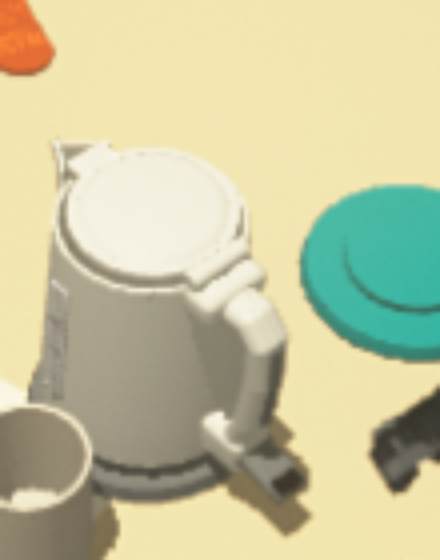

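The picture shows the lid shut (155,215), the paddle down by 12 mm (275,475), and the hand well clear. I'm handing in.

```bash
python3 -c "
from station import robot
print(robot.sign_off())"
```

```text
the job is handed in; nothing more can be done
None
```

I handed the job in at about 15 s: the lid is fully shut, the switch paddle is pressed down to its stop and left on, and the kettle still stands in place on its base. I did not re-measure the mugs, and the sign-off gave no verdict.

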